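# Load the second D cell into a flameless pillar candle

### The job

The big flameless candle stands head down with its battery recess open and one cell holder still empty. Take the large (D size) cell from the cardboard insert, push its flat end back against the coil spring with the nub end held up, then lower the nub end in behind the contact plate so that the cell lies fully home in the holder, and let go. Be gentle: do not ram the spring solid or force the cell or your fingers against the holder, and leave the cell already loaded and the other things where they are.

Things in the scene. Friction and masses are not known exactly. Their poses are not given: they have to be found in the camera images.
- cell_center (a point): Centre of the D cell to be loaded: plain grey cylinder, 34 mm diameter, 61.5 mm long overall (flat end to nub tip), 140 g, lying on its side in a trough of the cardboard insert, axis 21 mm above the table. The point is on its axis, half-way along the overall length. Its x axis runs along the cell from flat (minus) end to nub (plus) end; nub 9.5 mm in diameter, 1.5 mm high.
- cell_nub (a point): Tip of the nub of that cell, on its axis, 30.75 mm from cell_center.
- bay_seat (a point): Where cell_center must finally be if the empty cell holder sat at its drawn place; the holder was glued in by eye and really stands up to 8 mm off, either way along x (not in y or z), which is not measured. 17 mm above the floor that the cell lies on (floor 78 mm above the table). x = level along the holder from coil spring to contact plate, roughly away from the robot; z = up.
- contact_plate (a point): Top edge, mid-width, of the holder's end wall with the nub's contact plate, on the plate's face, at its drawn place (shifts along x with the holder as told): x = +30.75 mm, z = +7 mm from bay_seat, 24 mm above the floor. The wall is 36 mm wide and 4 mm thick including the plate. The nub rests on this face.
- spring_tip (a point): Front of the free coil spring of the empty holder at its drawn place (shifts with the holder as told): x = -26.25 mm from bay_seat, 10 mm diameter, axis 17 mm above the floor. It yields straight back to -x only, not downwards: 1 N per mm from 0 free to 8 N at 8 mm, where it is solid. The seated cell holds it 4.5 mm in. The wall behind it is 16.5 mm behind its free front, 22 mm high.
- saddle (a point): Top middle of one of four saddle blocks of the holder that keep the cell sideways, at its drawn place: x = -25.75, y = +17.5, z = -10 mm from bay_seat. The others are at x = +20.25 and y = -17.5 mm. Each is 7 mm high, 5 mm long in x, 4 mm thick in y (inner faces 31 mm apart). Between them the floor beside the cell is bare.
- candle: The flameless candle, fixed, standing head down; ivory wax, 160 mm diameter, 120 mm tall; origin on its axis at table height, axes parallel to bay_seat's. Its rim is 6 mm thick (inner radius 74 mm), 42 mm above the recess floor. The empty holder's axis is 29.5 mm to +y of the candle's; the holder 29.5 mm to -y has a D cell pointing the other way. Only a switch plate 5 mm high stands between.
- carton: Fixed cardboard insert, 105 x 150 mm and 10 mm high, origin under its middle; floor 4 mm thick. Two troughs along its x at y = +-35 mm, between ribs 4 mm thick that stand to 10 mm above the table with 37 mm between them. One trough holds the D cell, the other a C cell; which is which varies.
- small_cell: Bystander: C cell, 26 mm diameter, 50 mm long, in the other trough. Origin on its surface. Leave it.
- loaded_cell: The D cell already in the candle's other holder, 34 mm diameter. Origin on its surface. Leave it.
- pillar: Bystander: upright flameless candle, 76 mm diameter, 125 mm tall plus an LED flame of 18 mm; origin under its middle.
- cover: Bystander: the candle's round battery cover, 144 mm diameter, 4 mm thick, lying flat; origin under its middle.
- driver: Bystander: screwdriver, 170 mm long, lying on the table.
Things that resemble listed ones, but are neither listed nor needed, are in the scene too. What is shaped like the part that bears cell_center but turquoise is not meant. What is shaped like the candle but yellow is not meant.

How it is judged:
By the outcome, as a careful person would: the job done as asked, in the order asked, and still so for the second after the job is handed in, with the robot touching nothing.
It also fails if it takes over 53 s, if anything falls off the work surface, if the arm or the gripper's body presses on something with over 40 N, if the wrist force passes 120 N, or if a joint passes its speed limit or range.

### The arm

A 6-joint arm with a two-finger parallel gripper is mounted at the origin on the work surface. World frame = base frame: x ahead of the robot, y to its left, z up, the work surface at z = 0. Lengths are in m, angles in rad, forces in N, time in s.
With the tool pointing down it reaches from about 0.35 to 0.775 m from the base axis. Payload 5.5 kg.
Tool frame: the origin (TCP) lies at the very end of the fingers, on their centre line; the grasp point (between the pads) lies 19 mm behind it (bot.tcp_to_grasp is the distance from the TCP to the grasp point, in m); z points along the fingers, y is the line along which they close (so a half turn about z gives the same grasp; the last joint's range is limited). The gripper opens to 85 mm and grips with 20 to 120 N. Pads are 22 mm wide; open, the fingers measure 114 mm over their backs; the gripper's body (76 mm by 85 mm) begins 54 mm behind the grasp point. The pads swing forward as they close: fully open they stand 13 mm farther back than shut.
Start: joints at [1.153, 0.313, 0.046, 1.304, 0, 1.431], TCP at [0.158, 0.553, 0.198] pointing down, gripper open.
Joint ranges: [-2.76, 2.76], [-0.86, 1.69], [-1.03, 1.26], [-2.2, 2.34], [-1.47, 1.5], [-3.14, 3.14]. Speed limits (rad/s): [2.57, 2.57, 3.14, 3.14, 3.14, 3.14].

### API

Orientations are given as [roll, pitch, yaw] about the fixed x, y, z axes, in that order (R = Rz(yaw) Ry(pitch) Rx(roll)).
In Python, from cell import bot gives the robot as it stands.
- The arm moves only by the shell command python3 -m jog 'ROWS' [OPENING] [FORCE]. ROWS is JSON, a list that holds one entry, the list of rows, each a list of 6 numbers: the shift along the world's x, y, z in m, then the turn, a rotation vector about the world's x, y, z in degrees. A call has 1 to 20 rows; each row is the pose to reach, as a shift and turn from the pose commanded when the call began; what a row does not reach only later rows make up. A row lasts 1/12 s, in which the tool goes at most 41.7 mm and 7.16 degrees, less where a joint would pass 70% of its speed; a pose out of reach is approached as far as the arm can. A call with a gripper value outside its range is refused whole. OPENING is the opening, from 0 (shut) to 1 (fully open), set as the call begins (- or left out, the last holds). The fingers move at their own pace and stop on an object; FORCE is the grip in N (left out, the last holds). Time passes only in rows, so rows that repeat a pose let the fingers close. It gives the time, the measured TCP pose, the force and the opening at its end, in the units of the state.
- bot.get_state(): the state, without advancing time (a new reading comes with each control period).
- bot.snapshot(name): name is "side" or "top" or "wrist"; returns the picture (420x560x3 uint8, blue, green, red); there is no depth.
- bot.camera_model(name): a dict with "camera_matrix" (3x3 intrinsics, pixels), "extrinsics" (4x4, takes a point from world to camera coordinates); the wrist camera has in their place "T_tool_cam" (4x4, takes a point from camera to tool coordinates, whose origin is the TCP and whose axes are the flange's). Camera axes: x right, y down, z forward; pixel columns grow to the right and rows downward; lengths in m; the calibration is good to about 2 mm. A picture is of the moment at which its call begins: read the wrist's pose just before it. camera_model takes no time and is no camera call.
- bot.close_job(): hands the job in, once; it reports no verdict.
The state is a dict: "time_s": time; "joint_positions": joint angles; "joint_vel": joint speeds; "joint_torque": joint torques, N m; "ee_pos": TCP position; "orientation": TCP orientation; "ft_force": force on the tool from outside, world axes, zero at the start; "moment": the same for the moment, N m; "gripper_width": finger opening in m.
Only numpy, scipy, OpenCV 4.12 (cv2) and the standard library are available. Lean on these libraries where they do the work, as an engineer would, in place of code of your own. Each camera call takes 0.05 s, during which the arm holds its last target. There are 200 camera calls.

## Working session

There is one attempt and no reset: what is moved stays moved. The work goes in short steps, Python scripts to look and compute and a shell command to move; the robot and the scene stay as the last step left them, time stands still between calls to the robot, and variables do not carry over. Pictures are saved under pics/ and viewed, on a budget of 10 in all, crops included, one or two more only if the job needs it, and the job is handed in when it is done.

```bash
ls; mkdir -p pics
python3 - <<'E'
from cell import bot
import cv2
s=bot.get_state(); print(s)
for n in("top","side"):
    cv2.imwrite(f"pics/{n}0.png",bot.snapshot(n)); m=bot.camera_model(n); print(n,m)
print(bot.camera_model("wrist"),bot.tcp_to_grasp)
E
```

```text
pics
{'time_s': 0.0, 'joint_positions': array([ 1.15339685e+00,  3.13982786e-01,  4.49838397e-02,  1.30355369e+00,
       -1.73200019e-05,  1.43121422e+00]), 'joint_vel': array([-0.00053605,  0.00027427,  0.00080862,  0.00011645,  0.00087626,
        0.00043131]), 'joint_torque': array([-2.52881064e-04, -4.80626106e+01,  2.98532277e+01,  1.92715251e-02,
       -1.48055597e-04, -1.91742430e-06]), 'ee_pos': array([0.15747871, 0.55244527, 0.1967209 ]), 'orientation': array([-3.13985101e+00, -2.27202805e-04,  2.86377510e+00]), 'ft_force': array([-0.3225467 ,  0.13570389, -0.11703647]), 'moment': array([ 0.02499413,  0.0022642 , -0.06332   ]), 'gripper_width': 0.08550652740281561}
top {'camera_matrix': array([[429.50598485,   0.        , 279.26108424],
       [  0.        , 429.50598485, 211.64099235],
       [  0.        ,   0.        ,   1.        ]]), 'extrinsics': array([[-0.00716594, -0.99992359, -0.01007278,  0.04073388],
       [-0.99242983,  0.00834654, -0.12252904,  0.52796459],
       [ 0.12260375,  0.00911849, -0.99241381,  1.08429444],
       [ 0.        ,  0.        ,  0.    
[... 295 characters left out ...]
 -0.56661553, -0.8214834 ,  0.11320805],
       [ 0.13426032,  0.81079536, -0.56972367,  1.29020327],
       [ 0.        ,  0.        ,  0.        ,  1.        ]])}
{'camera_matrix': array([[368.12471974,   0.        , 275.82652336],
       [  0.        , 368.12471974, 205.41791656],
       [  0.        ,   0.        ,   1.        ]]), 'T_tool_cam': array([[ 1.27866953e-03, -9.46155346e-01, -3.23710404e-01,
         8.32941943e-02],
       [ 9.99998937e-01,  1.43664156e-03, -2.49043344e-04,
         2.95344509e-04],
       [ 7.00689513e-04, -3.23709742e-01,  9.46156177e-01,
        -1.75459205e-01],
       [ 0.00000000e+00,  0.00000000e+00,  0.00000000e+00,
         1.00000000e+00]])} 0.0187
```

View pics/top0.png

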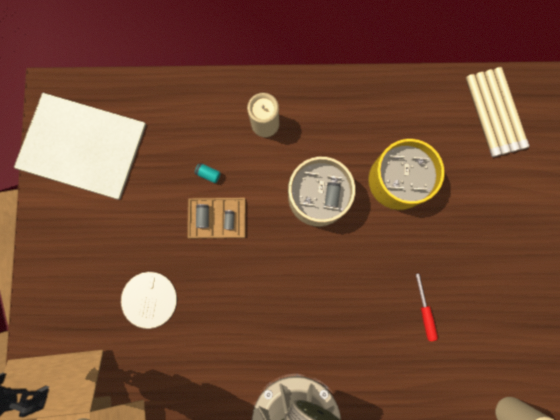

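View pics/side0.png

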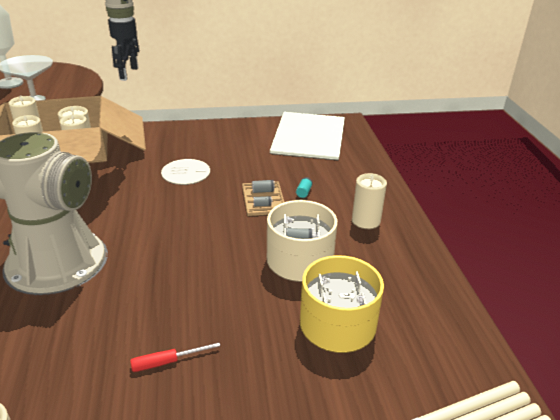

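The top view shows the carton at about (216,218) with the D cell at (203,216) and the C cell at (230,221). The ivory candle is at (322,190), with its loaded cell at (334,195), so the empty holder is on the left (+y). The side view agrees.

```bash
cat > h.py <<'E'
from cell import bot
import cv2, numpy as np
from scipy.spatial.transform import Rotation as Ro
def cam(n,s=None):
    m=bot.camera_model(n); K=np.array(m["camera_matrix"])
    if n=="wrist":
        T=np.eye(4); T[:3,:3]=Ro.from_euler("xyz",s["orientation"]).as_matrix(); T[:3,3]=s["ee_pos"]
        E=np.linalg.inv(T@m["T_tool_cam"])
    else: E=np.array(m["extrinsics"])
    return K,E
def ray(c,uv):
    K,E=c; W=np.linalg.inv(E); d=W[:3,:3]@np.linalg.solve(K,[uv[0],uv[1],1]); return W[:3,3],d
def onz(c,uv,z):
    o,d=ray(c,uv); return o+d*(z-o[2])/d[2]
def proj(c,p):
    K,E=c; q=K@(E[:3,:3]@np.array(p)+E[:3,3]); return q[:2]/q[2]
def st():
    s=bot.get_state(); print("t",round(s["time_s"],2),"p",s["ee_pos"].round(4),"rpy",np.degrees(s["orientation"]).round(2),"F",s["ft_force"].round(2),"w",round(s["gripper_width"],4)); return s
def snap(n,f):
    s=st(); im=bot.snapshot(n); cv2.imwrite(f"pics/{f}.png",im); return im,cam(n,s)
E
python3 - <<'E'
from h import *
c=cam("top"); im=cv2.imread("pics/top0.png")
for n,uv,z in [("D",(203,216),.03),("C",(230,221),.025),("cartonTL",(188,198),.01),("TR",(245,198),.01),("BL",(188,239),.01),("BR",(246,238),.01),("loaded",(334,195),.105),("candle",(322,190),.12),("pillar",(264,105),.13),("yellow",(410,172),.12),("turq",(208,173),.017),("cover",(149,300),.004)]: print(n,onz(c,uv,z).round(3))
hsv=cv2.cvtColor(im,cv2.COLOR_BGR2HSV)
print(hsv[190,291],hsv[216,203],hsv[190,306])
g=((hsv[...,1]<60)&(hsv[...,2]<140)&(hsv[...,2]>50)).astype(np.uint8)
for k in cv2.findContours(g,0,2)[0]:
    if 80<cv2.contourArea(k)<900:
        r=cv2.minAreaRect(k); print(r, onz(c,r[0],.03 if r[0][0]<260 else .11).round(3))
cv2.imwrite("pics/crop.png",cv2.resize(im[145:245,180:360],None,fx=4.4,fy=4.4,interpolation=2))
E
```

```text
D [0.519 0.236 0.03 ]
C [0.506 0.166 0.025]
cartonTL [0.57 0.28 0.01]
TR [0.568 0.128 0.01 ]
BL [0.46  0.278 0.01 ]
BR [0.462 0.125 0.01 ]
loaded [ 0.559 -0.098  0.105]
candle [ 0.569 -0.067  0.12 ]
pillar [0.78  0.071 0.13 ]
yellow [ 0.611 -0.281  0.12 ]
turq [0.636 0.226 0.017]
cover [0.302 0.378 0.004]
[ 19  78 193] [ 27  19 121] [ 19  48 204]
((201.5, 216.0), (22.0, 11.0), 90.0) [0.519 0.24  0.03 ]
((334.3615417480469, 192.60769653320312), (16.496618270874023, 28.403953552246094), 7.125016689300537) [ 0.564 -0.098  0.11 ]
((306.2118225097656, 181.40957641601562), (23.056604385375977, 53.0), 31.890790939331055) [ 0.592 -0.03   0.11 ]
((392.75006103515625, 158.24996948242188), (14.142135620117188, 41.719295501708984), 45.0) [ 0.648 -0.243  0.11 ]
```

View pics/crop.png

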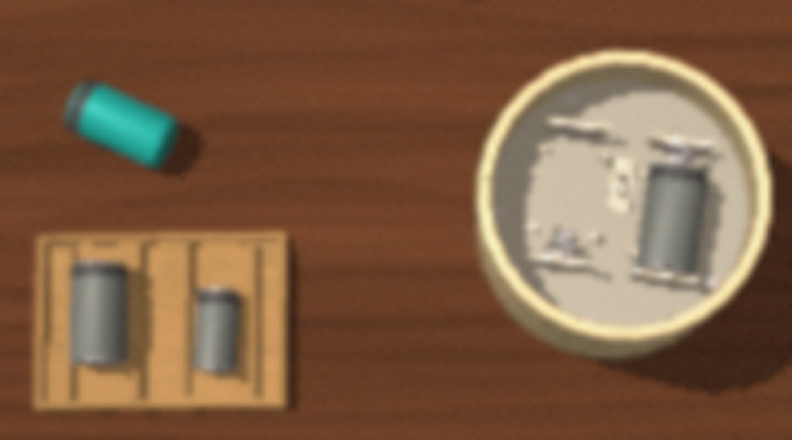

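The crop shows the D cell with its darker end toward +x at about crop (100,268). In the candle the empty holder is on the left, with its spring at the near end (563,245) and its plate at the far end (580,128). Next I'll move above the carton for a close look.

```bash
python3 -m jog '[[[0.18,-0.15,0,0,0,8],[0.36,-0.315,-0.02,0,0,16],[0.36,-0.315,-0.02,0,0,16],[0.36,-0.315,-0.02,0,0,16],[0.36,-0.315,-0.02,0,0,16],[0.36,-0.315,-0.02,0,0,16],[0.36,-0.315,-0.02,0,0,16],[0.36,-0.315,-0.02,0,0,16],[0.36,-0.315,-0.02,0,0,16],[0.36,-0.315,-0.02,0,0,16],[0.36,-0.315,-0.02,0,0,16],[0.36,-0.315,-0.02,0,0,16],[0.36,-0.315,-0.02,0,0,16],[0.36,-0.315,-0.02,0,0,16],[0.36,-0.315,-0.02,0,0,16],[0.36,-0.315,-0.02,0,0,16],[0.36,-0.315,-0.02,0,0,16]]]' 0.7 80
python3 - <<'E'
from h import *
im,c=snap("wrist","w1"); print(bot.get_state()["joint_positions"].round(2), proj(c,(.519,.238,.021)))
E
```

```text
time_s: 1.52
ee_pos: [0.5167, 0.239, 0.1777]
orientation: [3.141, -0.0, -3.138]
ft_force: [0.0, -0.0, 1.4]
gripper_width: 0.0594
t 1.52 p [0.5167 0.239  0.1777] rpy [ 1.7999e+02 -2.0000e-02 -1.7981e+02] F [ 0.01 -0.03  1.4 ] w 0.0594
[ 0.29  0.31 -0.01  1.25  0.    0.29] [274.53897953 176.92631803]
```

View pics/w1.png

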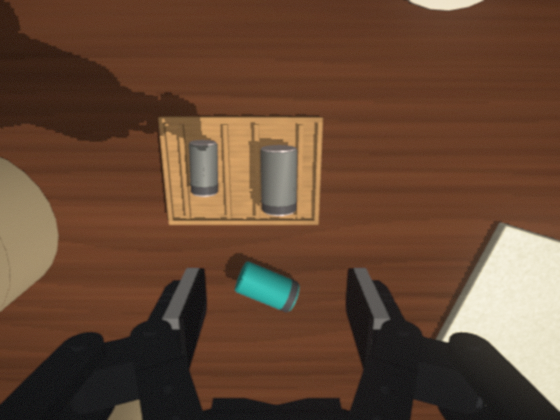

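The wrist view shows the D cell from (278,147) to (279,214), its axis along world x. The C cell is at (203,168) and the turquoise lookalike at (267,287). I'll zoom in to find the nub.

Run:
```python
from h import *
im=cv2.imread("pics/w1.png"); s=st(); c=cam("wrist",s)
hsv=cv2.cvtColor(im,cv2.COLOR_BGR2HSV); 
g=((hsv[...,1]<60)).astype(np.uint8); g[:, :180]=0; g[:, 310:]=0; g[:125]=0; g[225:]=0
for k in cv2.findContours(g,0,2)[0]:
    if cv2.contourArea(k)>200:
        r=cv2.minAreaRect(k); x,y,w,h=cv2.boundingRect(k); print(r,(x,y,w,h)); print([onz(c,(x+w/2-.5,v),.035).round(4) for v in (y,y+h-1)], onz(c,(x-.5,y+h/2),.025)[1].round(4),onz(c,(x+w-.5,y+h/2),.025)[1].round(4))
for uv in [(160,118),(322,118),(168,223),(319,223)]: print(onz(c,uv,.01).round(4))
cv2.imwrite("pics/w1c.png",cv2.resize(im[125:230,180:310],None,fx=5.5,fy=5.5,interpolation=2))
```

```text
t 1.57 p [0.5168 0.2391 0.1778] rpy [ 179.99    0.   -179.8 ] F [-0.28  0.7   0.2 ] w 0.06
((278.5, 180.0), (70.0, 35.0), 90.0) (261, 145, 36, 71)
[array([0.4872, 0.2414, 0.035 ]), array([0.5517, 0.2419, 0.035 ])] 0.2251 0.2583
((202.49998474121094, 167.49998474121094), (26.999996185302734, 54.99999237060547), -0.0) (189, 140, 28, 56)
[array([0.4832, 0.1759, 0.035 ]), array([0.5328, 0.1729, 0.035 ])] 0.1597 0.1852
[0.4673 0.1334 0.01  ]
[0.4665 0.2811 0.01  ]
[0.5701 0.1314 0.01  ]
[0.5694 0.2827 0.01  ]
```

View pics/w1c.png

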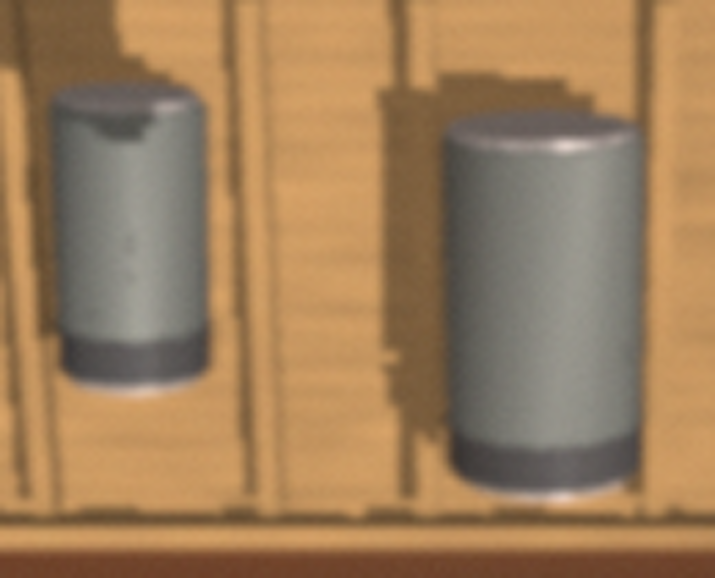

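The −x end is a plain flat disc with no bump, so the nub should be at the banded +x end. I'll confirm that on the loaded cell later. D cell centre is about (0.519, 0.2417), width 33 mm, which matches. Now the grasp.

```bash
python3 -m jog '[[[0.002,0.0025,-0.04,0,0,0],[0.002,0.0025,-0.08,0,0,0],[0.002,0.0025,-0.12,0,0,0],[0.002,0.0025,-0.15,0,0,0],[0.002,0.0025,-0.16,0,0,0],[0.002,0.0025,-0.166,0,0,0],[0.002,0.0025,-0.166,0,0,0],[0.002,0.0025,-0.166,0,0,0]]]' 0.7 80
python3 -m jog '[[[0,0,0,0,0,0],[0,0,0,0,0,0],[0,0,0,0,0,0],[0,0,0,0,0,0],[0,0,0,0,0,0],[0,0,0,0,0,0],[0,0,0,0,0,0],[0,0,0,0,0,0]]]' 0.2 80; python3 -c "
from h import *
st()"
```

```text
time_s: 2.23
ee_pos: [0.521, 0.2412, 0.0134]
orientation: [3.141, 0.003, -3.14]
ft_force: [0.6, -0.2, 0.8]
gripper_width: 0.0595
time_s: 2.9
ee_pos: [0.5197, 0.2404, 0.0116]
orientation: [3.142, -0.0, -3.14]
ft_force: [-1.2, 0.8, 0.6]
gripper_width: 0.0172
t 2.9 p [0.5197 0.2404 0.0116] rpy [ 1.8000e+02 -1.0000e-02 -1.7992e+02] F [-1.19  0.85  0.61] w 0.0172
```

The width is 17 mm, so the fingers aren't on the cell. I'll look.

Run:
```python
from h import *
im,c=snap("wrist","w2"); st()
im2=bot.snapshot("top"); im3=bot.snapshot("side")
a=cv2.resize(im,(560,420)); b=cv2.resize(im2[130:270,150:300],(280,261)); d=cv2.resize(im3[130:240,220:340],(280,257))
o=np.zeros((681,560,3),np.uint8); o[:420]=a; o[420:681,:280]=b; o[420:677,280:]=d
cv2.imwrite("pics/w2.png",cv2.resize(o,(490,596)))
```

```text
t 2.9 p [0.5197 0.2404 0.0116] rpy [ 1.8000e+02 -1.0000e-02 -1.7992e+02] F [-1.19  0.85  0.61] w 0.0172
t 2.95 p [0.5197 0.2405 0.0116] rpy [ 1.8000e+02 -1.0000e-02 -1.7992e+02] F [-0.49  0.33 -0.58] w 0.017
```

View pics/w2.png

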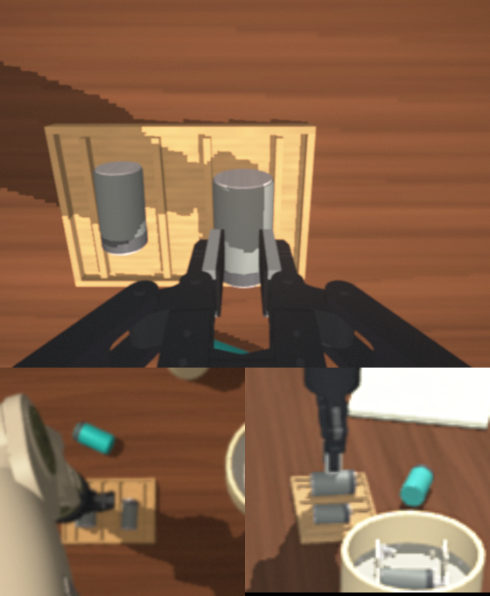

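Run:
```python
from h import *
s=st();c=cam("wrist",s)
for z in (.0116,.02,.03,.04,.05): print(z,proj(c,(.5197,.2405-.0085,z)).round(0),proj(c,(.5197+.011,.2405-.0085,z)).round(0),proj(c,(.5197-.011,.2405-.0085,z)).round(0))
for x in(.488,.550): print(x,proj(c,(x,.2417,.038)).round(0),proj(c,(x,.2417,.021)).round(0))
for sc,nm in((cam("side"),"side"),): print(proj(sc,(.5197,.2405,.0116)),proj(sc,(.5197,.2405,.04)), proj(sc,(.519,.2417,.021)))
im=bot.snapshot("wrist"); sd=bot.snapshot("side")
o=np.zeros((600,400,3),np.uint8); o[:300]=cv2.resize(im[180:345,180:400],(400,300)); o[300:]=cv2.resize(sd[150:225,220:320],(400,300))
cv2.imwrite("pics/w3.png",o)
```

```text
t 3.05 p [0.5197 0.2405 0.0115] rpy [ 1.8000e+02 -1.0000e-02 -1.7992e+02] F [0.37 0.01 0.11] w 0.0171
0.0116 [259. 247.] [259. 266.] [259. 228.]
0.02 [259. 255.] [259. 274.] [258. 234.]
0.03 [258. 264.] [258. 284.] [257. 243.]
0.04 [257. 275.] [257. 296.] [256. 253.]
0.05 [255. 286.] [256. 309.] [255. 263.]
0.488 [278. 207.] [278. 195.]
0.55 [278. 328.] [278. 308.]
[262.55951892 189.48237547] [262.60764109 180.93304281] [262.2791005 186.4630086]
```

View pics/w3.png

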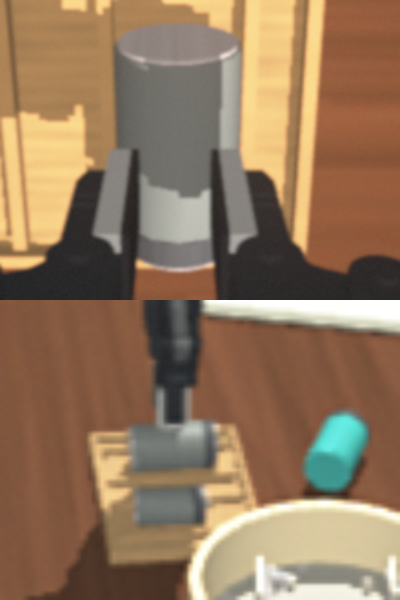

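The reported TCP is at z = 11.5 mm. The fingertips project to row 262 with 42 px between them, and the side view puts them just over the cell top. So they stand about 40 mm behind the reported TCP, contrary to the description. I'll open, go lower in guarded steps and re-measure the tips.

```bash
python3 -m jog '[[[0,0,0.004,0,0,0],[0,0,0.004,0,0,0],[0,0,0.004,0,0,0],[0,0,0.004,0,0,0],[0,0.001,-0.006,0,0,0],[0,0.001,-0.012,0,0,0],[0,0.001,-0.018,0,0,0],[0,0.001,-0.022,0,0,0],[0,0.001,-0.025,0,0,0],[0,0.001,-0.025,0,0,0]]]' 0.65 80
python3 - <<'E'
from h import *
s=st();im=bot.snapshot("wrist"); sd=bot.snapshot("side")
o=np.zeros((600,400,3),np.uint8); o[:300]=cv2.resize(im[160:370,140:420],(400,300)); o[300:]=cv2.resize(sd[150:225,220:320],(400,300))
cv2.imwrite("pics/w4.png",o)
E
```

```text
time_s: 3.98
ee_pos: [0.5189, 0.2412, -0.0145]
orientation: [-3.141, -0.002, -3.14]
ft_force: [0.1, 0.2, 0.6]
gripper_width: 0.0556
t 3.98 p [ 0.5189  0.2412 -0.0145] rpy [-1.7997e+02 -1.0000e-01 -1.7992e+02] F [0.06 0.23 0.63] w 0.0556
```

View pics/w4.png

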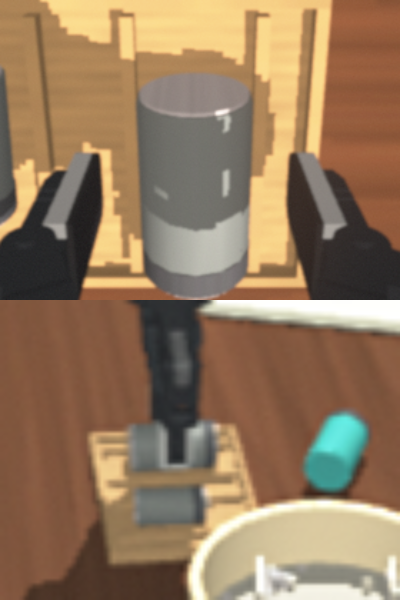

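The fingers now straddle the cell, centred at crop u≈194 against the finger midpoint at 193. The tips are at about z = 26 mm: 135 px for 55.6 mm puts them 42–44 mm behind the reported TCP. I'll go 12 mm lower, guarded, and close.

```bash
python3 -m jog '[[[0,0,-0.004,0,0,0],[0,0,-0.007,0,0,0],[0,0,-0.01,0,0,0],[0,0,-0.012,0,0,0],[0,0,-0.012,0,0,0]]]' 0.65 80
python3 -m jog '[[[0,0,0,0,0,0],[0,0,0,0,0,0],[0,0,0,0,0,0],[0,0,0,0,0,0],[0,0,0,0,0,0],[0,0,0,0,0,0]]]' 0.25 80; python3 -c "
from h import *
s=st(); im=bot.snapshot('wrist'); sd=bot.snapshot('side')
o=np.zeros((600,400,3),np.uint8); o[:300]=cv2.resize(im[160:370,140:420],(400,300)); o[300:]=cv2.resize(sd[150:225,220:320],(400,300))
cv2.imwrite('pics/w5.png',o)"
```

```text
time_s: 4.5
ee_pos: [0.5192, 0.2414, -0.026]
orientation: [-3.141, -0.001, -3.14]
ft_force: [-0.2, -0.1, 0.1]
gripper_width: 0.0556
time_s: 5.0
ee_pos: [0.5206, 0.2418, -0.0241]
orientation: [3.141, 0.002, -3.14]
ft_force: [-1.9, -0.1, 7.0]
gripper_width: 0.0319
t 5.0 p [ 0.5206  0.2418 -0.0241] rpy [ 1.7996e+02  1.1000e-01 -1.7992e+02] F [-1.86 -0.12  6.99] w 0.0319
```

View pics/w5.png

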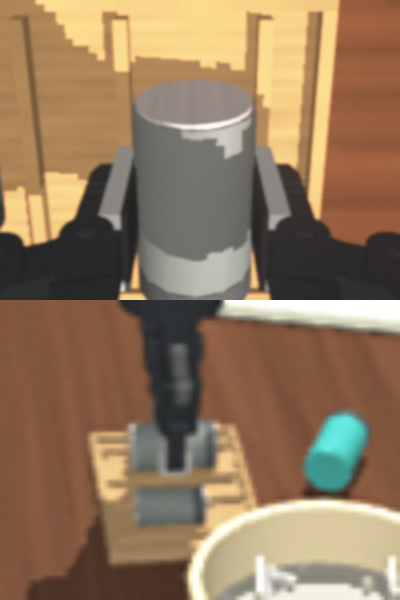

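The grip closed at 32 mm with +7 N in z, which is either the tips on the ribs or a grip slightly above the axis. I'll lift a little and check.

```bash
python3 -m jog '[[[0,0,0.002,0,0,0],[0,0,0.004,0,0,0],[0,0,0.004,0,0,0],[0,0,0.004,0,0,0]]]' 0.25 80
python3 -m jog '[[[0,0,0.004,0,0,0],[0,0,0.008,0,0,0],[0,0,0.008,0,0,0],[0,0,0.008,0,0,0]]]' 0.25 80; python3 -c "
from h import *
s=st(); im=bot.snapshot('wrist'); sd=bot.snapshot('side')
o=np.zeros((600,400,3),np.uint8); o[:300]=cv2.resize(im[160:370,140:420],(400,300)); o[300:]=cv2.resize(sd[150:225,220:320],(400,300))
cv2.imwrite('pics/w6.png',o)"
```

```text
time_s: 5.43
ee_pos: [0.5196, 0.2415, -0.0214]
orientation: [3.142, -0.0, -3.14]
ft_force: [-1.0, -0.4, -2.4]
gripper_width: 0.0318
time_s: 5.77
ee_pos: [0.5201, 0.2416, -0.0129]
orientation: [3.141, 0.001, -3.14]
ft_force: [0.6, 0.4, -0.9]
gripper_width: 0.0314
t 5.77 p [ 0.5201  0.2416 -0.0129] rpy [ 1.7998e+02  5.0000e-02 -1.7992e+02] F [ 0.65  0.41 -0.91] w 0.0314
```

View pics/w6.png

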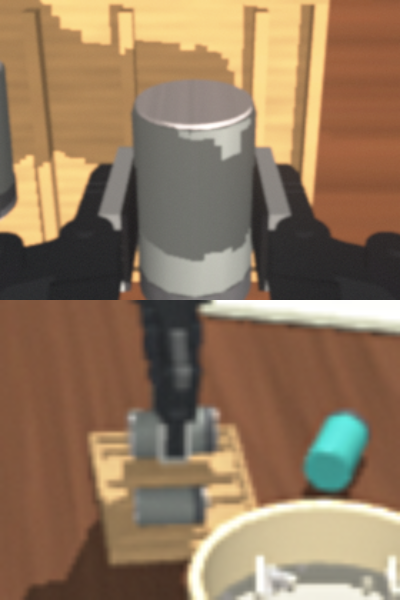

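The cell is lifted, but the 31.4 mm width and my tip estimate suggest the pads hold it at or above its axis. That is a wedge, and too weak for the tilting. I'll set it back in its trough and regrip about 9 mm deeper.

```bash
python3 -m jog '[[[0,0,-0.006,0,0,0],[0,0,-0.011,0,0,0],[0,0,-0.0115,0,0,0],[0,0,-0.0115,0,0,0]]]'
python3 -m jog '[[[0,0,0,0,0,0],[0,0,0,0,0,0],[0,0,-0.003,0,0,0],[0,0,-0.006,0,0,0],[0,0,-0.009,0,0,0],[0,0,-0.009,0,0,0],[0,0,-0.009,0,0,0]]]' 0.6 80
python3 -m jog '[[[0,0,0,0,0,0],[0,0,0,0,0,0],[0,0,0,0,0,0],[0,0,0,0,0,0],[0,0,0,0,0,0],[0,0,0,0,0,0]]]' 0.25 80
```

```text
time_s: 6.2
ee_pos: [0.52, 0.2416, -0.0241]
orientation: [3.141, 0.001, -3.14]
ft_force: [-2.8, -1.2, 9.5]
gripper_width: 0.0315
time_s: 6.78
ee_pos: [0.5195, 0.2415, -0.033]
orientation: [-3.142, 0.0, -3.14]
ft_force: [-3.6, -1.9, 12.2]
gripper_width: 0.0512
time_s: 7.28
ee_pos: [0.5205, 0.2414, -0.0313]
orientation: [3.141, 0.002, -3.141]
ft_force: [-5.7, -2.9, 21.5]
gripper_width: 0.0422
```

Blocked at 42 mm with the tips against the ribs. So the tips are about 37–40 mm behind the reported TCP, and the first grip was already about 7 mm below the axis. The 31.4 mm width is just compliance. I'll go back up to near the first height and grip.

```bash
python3 -m jog '[[[0,0,0,0,0,0],[0,0,0.003,0,0,0],[0,0,0.007,0,0,0],[0,0,0.007,0,0,0],[0,0,0.007,0,0,0]]]' 0.6 80
python3 -m jog '[[[0,0,0,0,0,0],[0,0,0,0,0,0],[0,0,0,0,0,0],[0,0,0,0,0,0],[0,0,0,0,0,0],[0,0,0,0,0,0]]]' 0.25 100
```

```text
time_s: 7.7
ee_pos: [0.5196, 0.2415, -0.0271]
orientation: [3.142, -0.0, -3.14]
ft_force: [-0.8, -0.3, 0.1]
gripper_width: 0.0515
time_s: 8.2
ee_pos: [0.5196, 0.2414, -0.026]
orientation: [-3.142, 0.0, -3.14]
ft_force: [-3.2, -1.6, 10.5]
gripper_width: 0.0378
```

```bash
python3 -m jog '[[[0,0,0.001,0,0,0],[0,0,0.002,0,0,0],[0,0,0.003,0,0,0],[0,0,0.003,0,0,0],[0,0,0.003,0,0,0],[0,0,0.003,0,0,0]]]' 0.25 100
```

```text
time_s: 8.7
ee_pos: [0.5197, 0.2415, -0.024]
orientation: [3.141, -0.0, -3.14]
ft_force: [-0.4, 1.3, 2.3]
gripper_width: 0.0314
```

Gripped at 31.4 mm, with the cell axis 45 mm behind the reported TCP. I'll lift and go above the candle for a close look.

```bash
python3 -m jog '[[[0,0,0.03,0,0,0],[0,0,0.07,0,0,0],[0,0,0.11,0,0,0],[0.02,-0.03,0.14,0,0,0],[0.04,-0.065,0.16,0,0,0],[0.055,-0.1,0.175,0,0,0],[0.07,-0.135,0.19,0,0,0],[0.085,-0.17,0.2,0,0,0],[0.095,-0.205,0.215,0,0,0],[0.1,-0.245,0.224,0,0,0],[0.1,-0.265,0.224,0,0,0],[0.1,-0.279,0.224,0,0,0],[0.1,-0.279,0.224,0,0,0],[0.1,-0.279,0.224,0,0,0]]]'
python3 - <<'E'
from h import *
im,c=snap("wrist","w7")
E
```

```text
time_s: 9.87
ee_pos: [0.6189, -0.0376, 0.1989]
orientation: [3.14, -0.002, -3.141]
ft_force: [-0.2, -0.0, -1.5]
gripper_width: 0.0311
t 9.87 p [ 0.6189 -0.0376  0.1989] rpy [ 1.7994e+02 -1.3000e-01 -1.7999e+02] F [-0.22 -0.02 -1.55] w 0.0311
```

View pics/w7.png

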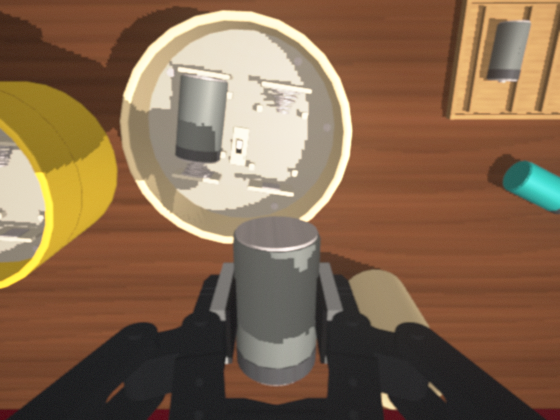

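The wrist view shows the recess: loaded cell at (203,115), empty holder with its coil at about (287,98) and the far wall at (270,185), candle rim centred near (236,127). The loaded cell's dark band sits at its +x end, so the orientation matters. One zoom, past the picture budget, to settle which end is the nub.

Run:
```python
from h import *
im=cv2.imread("pics/w7.png")
a=cv2.resize(im[55:205,150:340],(760,600),interpolation=cv2.INTER_CUBIC)
b=cv2.resize(im[210:255,225:330],(420,180),interpolation=cv2.INTER_CUBIC)
b=cv2.convertScaleAbs(b,alpha=1.5)
a[420:600,340:760]=b
cv2.imwrite("pics/w8.png",a)
```

```text
(no output)
```

View pics/w8.png

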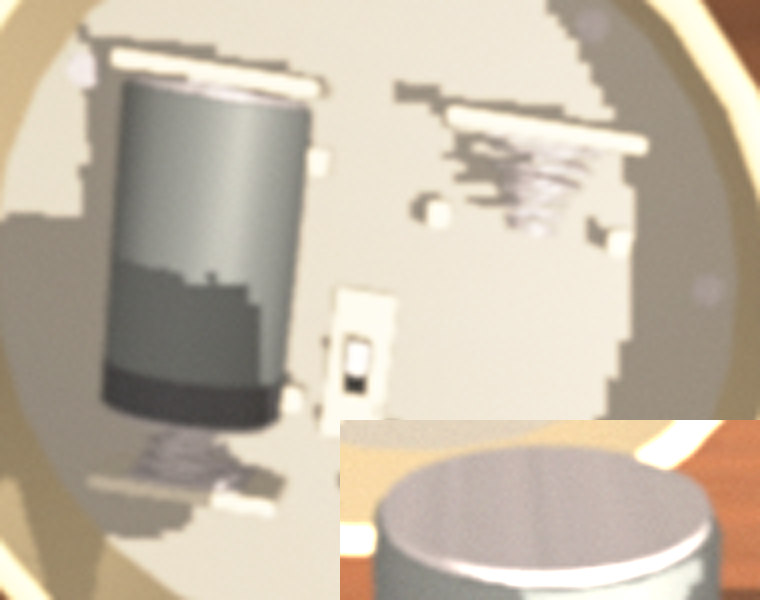

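Run:
```python
from h import *
im=cv2.imread("pics/w7.png"); w1=cv2.imread("pics/w1.png")
f=im[212:252,228:328].astype(np.float32)
f=cv2.resize(np.clip((f-110)*3.2,0,255).astype(np.uint8),(800,320),interpolation=cv2.INTER_CUBIC)
print(im[232,236:318,1], im[222:248,277,1])
c=cv2.resize(im[15:95,470:545],(260,278),interpolation=2); d=cv2.resize(w1[200:222,255:302],(270,278),interpolation=2); e=cv2.resize(w1[255:320,230:305],(270,278),interpolation=2)
o=np.zeros((600,800,3),np.uint8); o[:320]=f; o[320:598,:260]=c; o[320:598,260:530]=d; o[320:598,530:]=e
cv2.imwrite("pics/w9.png",o)
```

```text
[117 120 120 122 122 124 121 123 121 123 120 118 118 118 120 121 120 122
 122 121 121 120 120 120 122 121 123 120 120 123 122 123 123 123 124 122
 121 121 117 121 121 122 121 121 121 121 122 121 121 123 122 123 122 123
 124 124 124 124 123 123 124 123 123 121 122 120 120 117 121 120 120 121
 121 120 120 121 120 120 118 120 117 110] [121 121 124 121 122 120 122 120 122 120 122 121 121 120 121 121 119 120
 119 120 120 118 117 120 121 149]
```

View pics/w9.png

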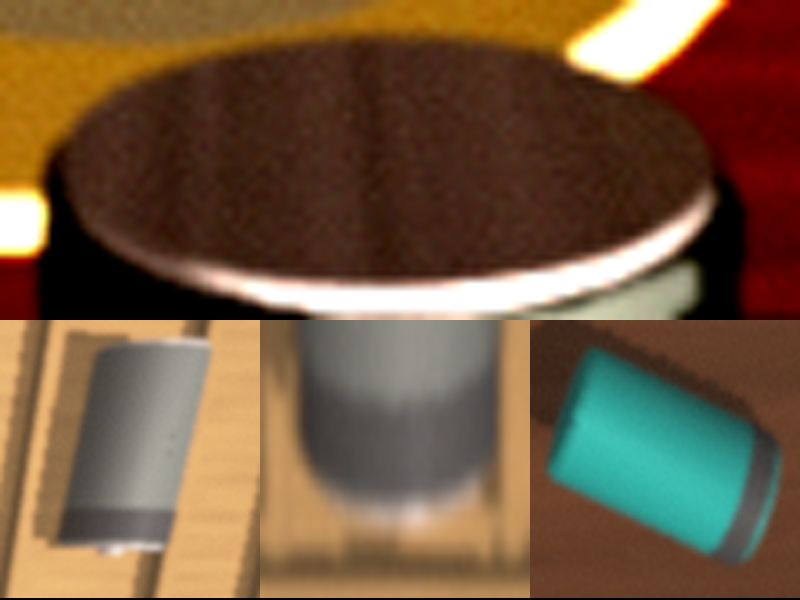

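The grasped cell's −x face is uniformly flat. The C cell, of the same make, shows a bright nub at its banded end. So our nub is at +x and no half turn is needed. Now to measure the holder.

Run:
```python
from h import *
im=cv2.imread("pics/w7.png"); s=st(); c=cam("wrist",s); hsv=cv2.cvtColor(im,cv2.COLOR_BGR2HSV)
np.set_printoptions(linewidth=200)
for u in (256,268,280,290): print(u,im[176:204,u,1])
for u in (266,276,304,310): print(u,im[74:100,u,1])
# rim outer/inner ellipse
for nm,uv,z in [("swallL lower",(262,86),.1),("swallR lower",(312,93.5),.1),("spring tip",(283,113),.095),("plateL",(250,184),.102),("plateR",(293,194),.102),("LwallL",(178,71),.1),("LwallR",(230,79),.1)]: print(nm,onz(c,uv,z).round(4))
a=onz(c,(190,72),.1);
m=((hsv[...,0]>15)&(hsv[...,0]<35)&(hsv[...,2]>215)&(hsv[...,1]>40)).astype(np.uint8); m[245:]=0; m[:,:115]=0; m[:,360:]=0
pts=cv2.findNonZero(m)[:,0]; w=np.array([onz(c,p,.12)[:2] for p in pts])
from scipy.optimize import least_squares
r=least_squares(lambda q:np.hypot(w[:,0]-q[0],w[:,1]-q[1])-.077,[.565,-.067],loss="soft_l1",f_scale=.002); d=np.hypot(*(w-r.x).T); print("candle",r.x.round(4),len(w),np.percentile(d,[5,25,50,75,95]).round(4))
```

```text
t 9.92 p [ 0.6189 -0.0367  0.1991] rpy [ 1.7993e+02 -1.2000e-01 -1.7990e+02] F [-0.3   0.05 -1.67] w 0.0309
256 [144 149 167 181 163 142 141 142 141 141 158 217 250 252 248 234 226 229 229 230 230 229 230 231 229 215 173 144]
268 [230 219 175 147 144 140 136 125 124 122 132 179 227 243 251 252 250 237 224 205 168 147 143 142 142 141 142 144]
280 [233 233 233 231 220 175 146 141 142 137 137 139 141 161 200 239 252 251 234 178 145 142 143 143 142 143 142 140]
290 [184 159 145 141 143 143 145 142 142 140 140 143 141 141 142 157 220 252 254 248 202 149 142 141 143 141 142 142]
266 [232 232 231 231 226 202 169 186 236 251 252 250 238 218 177 151 148 149 150 148 151 163 183 183 161 152]
276 [233 232 231 232 232 220 175 150 156 209 248 253 252 249 232 202 177 165 172 185 167 153 154 149 147 146]
304 [147 147 148 146 147 147 148 152 158 160 158 152 149 169 225 252 254 252 243 232 229 231 230 230 229 230]
310 [148 147 148 145 147 145 148 147 148 149 149 146 145 149 169 222 249 253 248 212 160 146 147 146 148 146]
swallL lower [ 0.5399 -0.0464  0.1   ]
swallR lower [ 0.5448 -0.0107  0.1   ]
spring tip [ 0.5589 -0.0312  0.095 ]
plateL [ 0.6114 -0.0562  0.102 ]
plateR [ 0.6193 -0.0231  0.102 ]
LwallL [ 0.53   -0.1052  0.1   ]
LwallR [ 0.5352 -0.069   0.1   ]
candle [ 0.5756 -0.0636] 2507 [0.041  0.0716 0.0748 0.0782 0.0802]
```

The holder measurement holds together. Wall face to plate is 73.7 mm against 73.5, the spring tip lands where predicted, and yaw is about −8.3°. True seat is about (0.5848, −0.0350). Next I'll work out the waypoints.

```bash
cat > wp.py <<'E'
from h import *
S=np.array([.5848,-.0350,.078]); y=np.radians(-8.3); AX=np.array([np.cos(y),np.sin(y),0]); L=.045; Z=np.array([0,0,1.])
def tcp(a,xc,H,off=0):  # deg, flat bottom corner X and height (mm)
    a=np.radians(a); C=S+AX*(xc+30.75*np.cos(a)-17*np.sin(a))/1e3+Z*(H+30.75*np.sin(a)+17*np.cos(a))/1e3
    return C+L*(np.sin(a)*AX-np.cos(a)*Z)-off*(np.cos(a)*AX+np.sin(a)*Z)
E
python3 - <<'E'
from wp import *
s=st(); p=s["ee_pos"]
for a,xc,H in [(0,-15,80),(30,-15,75),(30,-15,5),(30,-23,5)]: print(a,xc,H,tcp(a,xc,H).round(4),(tcp(a,xc,H)-p).round(4))
# face centre in tool frame
m=bot.camera_model("wrist");T=m["T_tool_cam"];K=m["camera_matrix"]
for uv in [(277,218),(277,233),(277,247)]:
    d=T[:3,:3]@np.linalg.solve(K,[*uv,1]); 
    print([ (T[:3,3]+d*(z-T[2,3])/d[2]).round(4) for z in (-.062,-.045,-.028)])
E
```

```text
t 9.92 p [ 0.6189 -0.0367  0.1991] rpy [ 1.7993e+02 -1.2000e-01 -1.7990e+02] F [-0.3   0.05 -1.67] w 0.0309
0 -15 80 [ 0.6004 -0.0373  0.13  ] [-0.0185 -0.0006 -0.0691]
30 -15 75 [ 0.6102 -0.0387  0.1441] [-0.0088 -0.002  -0.055 ]
30 -15 5 [ 0.6102 -0.0387  0.0741] [-0.0088 -0.002  -0.125 ]
30 -23 5 [ 0.6022 -0.0375  0.0741] [-0.0167 -0.0009 -0.125 ]
[array([ 0.04  ,  0.0006, -0.062 ]), array([ 0.0336,  0.0007, -0.045 ]), array([ 0.0271,  0.0007, -0.028 ])]
[array([ 0.0347,  0.0006, -0.062 ]), array([ 0.0274,  0.0007, -0.045 ]), array([ 0.0201,  0.0007, -0.028 ])]
[array([ 0.0295,  0.0006, -0.062 ]), array([ 0.0215,  0.0007, -0.045 ]), array([ 0.0134,  0.0007, -0.028 ])]
```

```bash
python3 -m jog '[[[-0.01,0,-0.02,0,0,-4.2],[-0.02,-0.001,-0.045,0,0,-8.4],[-0.02,-0.001,-0.055,0,0,-8.4],[-0.02,-0.001,-0.055,0,0,-8.4],[-0.02,-0.001,-0.055,0,0,-8.4]]]'
python3 -m jog '[[[0,0,0,-0.9,-5.9,0],[0.004,-0.0005,0,-1.7,-11.9,0],[0.006,-0.001,0,-2.6,-17.8,0],[0.008,-0.001,0,-3.5,-23.7,0],[0.01,-0.0014,0,-4.3,-29.7,0],[0.01,-0.0014,0,-4.3,-29.7,0],[0.01,-0.0014,0,-4.3,-29.7,0]]]'
python3 - <<'E'
from wp import *
s=st(); p=s["ee_pos"]; R=Ro.from_euler("xyz",s["orientation"]).as_matrix(); print("tool x,z",R[:,0].round(3),R[:,2].round(3), "joints",s["joint_positions"].round(2))
for a,xc,H in [(30,-15,30),(30,-15,6),(30,-23,5)]: print(a,xc,H,(tcp(a,xc,H,.0015)-p).round(4))
E
```

```text
time_s: 10.33
ee_pos: [0.5997, -0.0372, 0.145]
orientation: [3.141, -0.001, 3.0]
ft_force: [-0.3, -0.7, -0.3]
gripper_width: 0.0313
time_s: 10.92
ee_pos: [0.606, -0.0385, 0.1433]
orientation: [3.141, 0.518, 2.998]
ft_force: [0.0, -0.4, -0.9]
gripper_width: 0.0312
t 10.92 p [ 0.606  -0.0385  0.1433] rpy [179.95  29.69 171.78] F [ 0.03 -0.4  -0.9 ] w 0.0312
tool x,z [-0.86   0.124 -0.495] [ 0.49  -0.07  -0.869] joints [-0.22  0.   -0.63  0.42  0.04 -0.06]
30 -15 30 [ 0.0029 -0.0001 -0.0449]
30 -15 6 [ 0.0029 -0.0001 -0.0689]
30 -23 5 [-0.005   0.0011 -0.0699]
```

```bash
python3 -m jog '[[[0.003,0,-0.02,0,0,0],[0.003,0,-0.04,0,0,0],[0.003,0,-0.045,0,0,0],[0.003,0,-0.045,0,0,0]]]'
python3 -m jog '[[[0,0,-0.006,0,0,0],[0,0,-0.012,0,0,0],[0,0,-0.012,0,0,0],[0,0,-0.012,0,0,0]]]'
python3 - <<'E'
from wp import *
s=st()
im=bot.snapshot("wrist"); sd=bot.snapshot("side")
o=np.zeros((600,800,3),np.uint8); o[:300,:400]=cv2.resize(im,(400,300)); o[:,400:]=cv2.resize(sd[170:290,255:345],(400,600)); o[300:,:400]=cv2.resize(im[150:330,160:400],(400,300)); cv2.imwrite("pics/a1.png",o)
E
```

```text
time_s: 11.25
ee_pos: [0.6142, -0.0401, 0.1003]
orientation: [3.141, 0.522, 2.997]
ft_force: [0.0, 0.0, -1.2]
gripper_width: 0.0312
time_s: 11.58
ee_pos: [0.6129, -0.0399, 0.0882]
orientation: [3.141, 0.524, 2.996]
ft_force: [-0.2, -0.2, -1.2]
gripper_width: 0.0309
t 11.58 p [ 0.6129 -0.0399  0.0882] rpy [179.95  30.   171.68] F [-0.2  -0.16 -1.18] w 0.0309
```

View pics/a1.png

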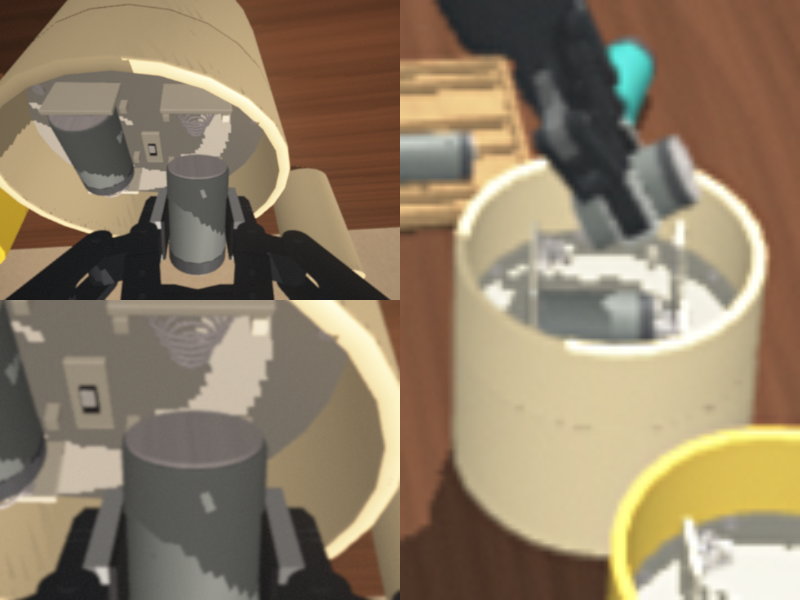

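The view shows the cell tilted nub-up (nub visible at (690,180) in the side crop), its flat end facing the coil spring and in line with it. I'll go on down, guarded.

```bash
python3 -m jog '[[[-0.002,0.0005,-0.004,0,0,0],[-0.004,0.001,-0.009,0,0,0],[-0.004,0.001,-0.013,0,0,0],[-0.004,0.001,-0.013,0,0,0],[-0.004,0.001,-0.013,0,0,0],[-0.004,0.001,-0.013,0,0,0]]]'
python3 - <<'E'
from wp import *
s=st(); p=s["ee_pos"]
for a,xc,H in [(30,-15,6),(30,-19,5)]: print(a,xc,H,(tcp(a,xc,H,.0015)-p).round(4))
E
```

```text
time_s: 12.18
ee_pos: [0.6087, -0.0389, 0.0751]
orientation: [3.141, 0.524, 2.996]
ft_force: [0.2, -0.1, 0.1]
gripper_width: 0.0312
t 12.18 p [ 0.6087 -0.0389  0.0751] rpy [179.95  30.01 171.67] F [ 0.17 -0.13  0.12] w 0.0312
30 -15 6 [ 0.0001  0.0004 -0.0007]
30 -19 5 [-0.0038  0.001  -0.0017]
```

Now I push back toward the spring in small steps, watching the force.

```bash
for i in 1; do python3 -m jog '[[[-0.002,0.0003,-0.001,0,0,0],[-0.004,0.0006,-0.001,0,0,0],[-0.004,0.0006,-0.001,0,0,0],[-0.004,0.0006,-0.001,0,0,0]]]'; python3 -m jog '[[[-0.002,0.0003,0,0,0,0],[-0.002,0.0003,0,0,0,0],[-0.002,0.0003,0,0,0,0],[-0.002,0.0003,0,0,0,0]]]'; python3 -m jog '[[[-0.001,0.00015,0,0,0,0],[-0.001,0.00015,0,0,0,0],[-0.001,0.00015,0,0,0,0]]]'; done
```

```text
time_s: 12.52
ee_pos: [0.6049, -0.0384, 0.0745]
orientation: [3.141, 0.524, 2.996]
ft_force: [0.8, 0.1, -1.0]
gripper_width: 0.0309
time_s: 12.85
ee_pos: [0.6032, -0.0381, 0.0746]
orientation: [3.141, 0.525, 2.996]
ft_force: [1.8, -0.1, -0.6]
gripper_width: 0.0311
time_s: 13.1
ee_pos: [0.6022, -0.038, 0.0746]
orientation: [3.141, 0.525, 2.996]
ft_force: [3.2, -0.4, 0.2]
gripper_width: 0.0309
```

Contact started near x=0.605 and the spring rises about 1 N/mm as specified, within 1 mm of prediction. I'll compute the tilt-down path at 6 mm compression.

Run:
```python
from wp import *
s=st(); p=s["ee_pos"]
for a,H,d in [(30,5,6),(25,5,6),(20,5,6),(15,5,6),(10,4,6),(5,3,6),(0,2,6),(0,.5,5.5),(0,.3,4.5)]:
    t=np.tan(np.radians(a)); xc=-25.2-d+(17-H)*t; print(a,H,d,(tcp(a,xc,H,.0015)-p).round(4),"nubcorner",round(xc-1.05+60*np.cos(np.radians(a)),1))
```

```text
t 13.1 p [ 0.6022 -0.038   0.0746] rpy [179.95  30.07 171.68] F [ 3.16 -0.41  0.18] w 0.0309
30 5 6 [-0.0025  0.0008 -0.0012] nubcorner 26.6
25 5 6 [-0.0048  0.0011 -0.0046] nubcorner 27.7
20 5 6 [-0.0073  0.0015 -0.0079] nubcorner 28.5
15 5 6 [-0.01    0.0019 -0.0111] nubcorner 28.9
10 4 6 [-0.0127  0.0023 -0.0151] nubcorner 29.1
5 3 6 [-0.0159  0.0027 -0.019 ] nubcorner 28.7
0 2 6 [-0.0194  0.0033 -0.0226] nubcorner 27.8
0 0.5 5.5 [-0.0189  0.0032 -0.0241] nubcorner 28.2
0 0.3 4.5 [-0.0179  0.003  -0.0243] nubcorner 29.2
```

```bash
python3 -m jog '[[[-0.0012,0.0004,-0.0005,0,0,0],[-0.0025,0.0006,-0.001,0,0,0],[-0.0025,0.0006,-0.001,0,0,0],[-0.0025,0.0006,-0.001,0,0,0]]]'
python3 -m jog '[[[-0.0011,0.0002,-0.0017,0.36,2.5,0],[-0.0022,0.0003,-0.0034,0.72,4.95,0],[-0.0022,0.0003,-0.0034,0.72,4.95,0],[-0.0022,0.0003,-0.0034,0.72,4.95,0]]]'
python3 - <<'E'
from wp import *
s=st(); p=s["ee_pos"]
a,H=25,5; print((tcp(a,-25.2-6+(17-H)*np.tan(np.radians(a)),H,.0015)-p).round(4))
E
```

```text
time_s: 13.43
ee_pos: [0.6004, -0.0376, 0.0742]
orientation: [3.141, 0.526, 2.996]
ft_force: [4.1, -1.3, 3.4]
gripper_width: 0.0309
time_s: 13.77
ee_pos: [0.5984, -0.0372, 0.0706]
orientation: [3.141, 0.438, 2.996]
ft_force: [4.4, 0.5, 3.2]
gripper_width: 0.0309
t 13.77 p [ 0.5984 -0.0372  0.0706] rpy [179.95  25.12 171.68] F [4.41 0.54 3.2 ] w 0.0309
[-0.001   0.0004 -0.0006]
```

```bash
python3 -m jog '[[[-0.0022,0.0004,-0.0016,0.36,2.5,0],[-0.0035,0.0006,-0.0033,0.72,4.95,0],[-0.0035,0.0006,-0.0033,0.72,4.95,0],[-0.0035,0.0006,-0.0033,0.72,4.95,0]]]'
python3 -m jog '[[[-0.0013,0.0002,-0.0016,0.36,2.5,0],[-0.0027,0.0004,-0.0032,0.72,4.95,0],[-0.0027,0.0004,-0.0032,0.72,4.95,0],[-0.0027,0.0004,-0.0032,0.72,4.95,0]]]'
python3 - <<'E'
from wp import *
s=st(); p=s["ee_pos"]
for a,H in((15,5),(10,4)): print((tcp(a,-25.2-6+(17-H)*np.tan(np.radians(a)),H,.0015)-p).round(4))
E
```

```text
time_s: 14.1
ee_pos: [0.5948, -0.0367, 0.067]
orientation: [3.141, 0.351, 2.996]
ft_force: [4.8, -2.0, 4.4]
gripper_width: 0.0313
time_s: 14.43
ee_pos: [0.5918, -0.0362, 0.0633]
orientation: [3.141, 0.263, 2.996]
ft_force: [5.6, -1.8, 3.4]
gripper_width: 0.0308
t 14.43 p [ 0.5918 -0.0362  0.0633] rpy [179.97  15.08 171.67] F [ 5.63 -1.82  3.42] w 0.0308
[0.0004 0.0001 0.0002]
[-0.0023  0.0005 -0.0038]
```

```bash
python3 -m jog '[[[-0.0013,0.0002,-0.002,0.36,2.5,0],[-0.0027,0.0004,-0.004,0.72,4.95,0],[-0.0027,0.0004,-0.004,0.72,4.95,0],[-0.0027,0.0004,-0.004,0.72,4.95,0]]]'
python3 -m jog '[[[-0.0015,0.0002,-0.002,0.36,2.5,0],[-0.0031,0.0004,-0.0039,0.72,4.95,0],[-0.0031,0.0004,-0.0039,0.72,4.95,0],[-0.0031,0.0004,-0.0039,0.72,4.95,0]]]'
python3 - <<'E'
from wp import *
s=st(); p=s["ee_pos"]
for a,H in((5,3),(0,2)): print((tcp(a,-25.2-6+(17-H)*np.tan(np.radians(a)),H,.0015)-p).round(4))
im=bot.snapshot("wrist"); sd=bot.snapshot("side")
o=np.zeros((600,800,3),np.uint8); o[:300,:400]=cv2.resize(im,(400,300)); o[:,400:]=cv2.resize(sd[170:290,255:345],(400,600)); o[300:,:400]=cv2.resize(im[150:330,160:400],(400,300)); cv2.imwrite("pics/a2.png",o)
E
```

```text
time_s: 14.77
ee_pos: [0.5888, -0.0356, 0.0589]
orientation: [3.141, 0.175, 2.996]
ft_force: [4.0, -0.4, 1.4]
gripper_width: 0.0311
time_s: 15.1
ee_pos: [0.5855, -0.0351, 0.0548]
orientation: [3.141, 0.088, 2.996]
ft_force: [4.7, -1.1, 0.4]
gripper_width: 0.0311
t 15.1 p [ 0.5855 -0.0351  0.0548] rpy [179.95   5.02 171.68] F [ 4.67 -1.15  0.38] w 0.0311
[ 0.0009 -0.0001  0.0008]
[-0.0026  0.0004 -0.0028]
```

View pics/a2.png

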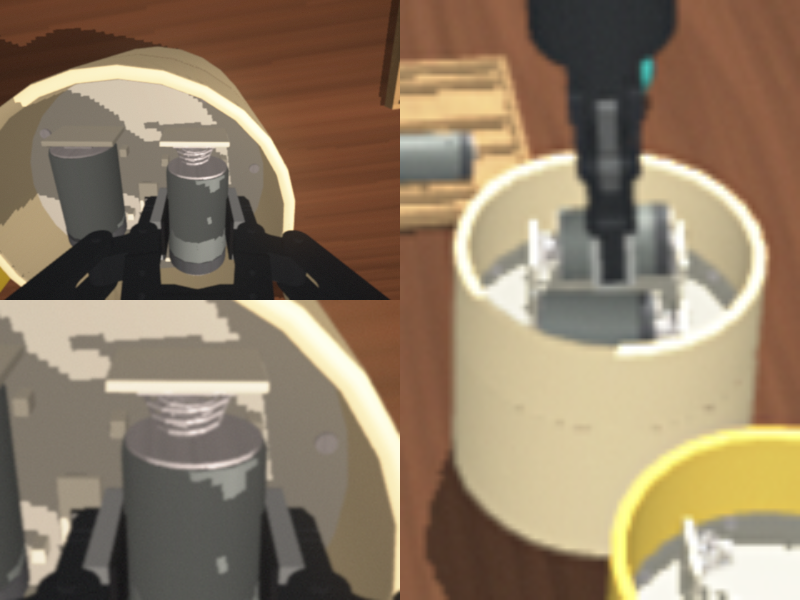

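The wrist and side views show the cell nearly level, its flat end on the compressed spring, coil visible at crop (190,415), and the nub end behind the plate. I'll finish lowering.

```bash
python3 -m jog '[[[-0.0013,0.0002,-0.0015,0.36,2.5,0],[-0.0028,0.0004,-0.0028,0.72,5,0],[-0.0028,0.0004,-0.0028,0.72,5,0],[-0.0028,0.0004,-0.0028,0.72,5,0]]]'
python3 -m jog '[[[0,0,-0.0005,0,0,0],[0,0,-0.001,0,0,0],[0,0,-0.001,0,0,0],[0,0,-0.001,0,0,0]]]'
python3 - <<'E'
from wp import *
s=st(); p=s["ee_pos"]
for d,H in((6,0),(4.5,0)): print((tcp(0,-25.2-d,H,.0015)-p).round(4))
E
```

```text
time_s: 15.53
ee_pos: [0.582, -0.0347, 0.0518]
orientation: [3.141, -0.001, 2.996]
ft_force: [5.7, -0.9, 0.4]
gripper_width: 0.0311
time_s: 15.87
ee_pos: [0.5819, -0.0347, 0.0516]
orientation: [3.141, -0.001, 2.996]
ft_force: [5.1, -0.7, 0.0]
gripper_width: 0.0312
t 15.87 p [ 0.5819 -0.0347  0.0516] rpy [ 1.7998e+02 -3.0000e-02  1.7168e+02] F [ 5.07 -0.65  0.04] w 0.0312
[ 0.001  -0.     -0.0016]
[ 0.0024 -0.0002 -0.0016]
```

```bash
python3 -m jog '[[[0,0,-0.0007,0,0,0],[0,0,-0.001,0,0,0],[0,0,-0.001,0,0,0],[0,0,-0.001,0,0,0],[0,0,-0.001,0,0,0]]]'
python3 -m jog '[[[0,0,-0.0005,0,0,0],[0,0,-0.0005,0,0,0],[0,0,-0.0005,0,0,0],[0,0,-0.0005,0,0,0]]]'
```

```text
time_s: 16.28
ee_pos: [0.5822, -0.0348, 0.0506]
orientation: [3.141, -0.001, 2.996]
ft_force: [5.4, -0.4, 0.9]
gripper_width: 0.0311
time_s: 16.62
ee_pos: [0.5822, -0.0348, 0.05]
orientation: [3.141, -0.001, 2.996]
ft_force: [3.3, -0.2, 0.5]
gripper_width: 0.0311
```

```bash
python3 -m jog '[[[0,0,-0.0005,0,0,0],[0,0,-0.0007,0,0,0],[0,0,-0.0007,0,0,0],[0,0,-0.0007,0,0,0]]]'
python3 -m jog '[[[0.0005,0,0,0,0,0],[0.001,-0.0001,0,0,0,0],[0.001,-0.0001,0,0,0,0],[0.001,-0.0001,0,0,0,0]]]'
python3 - <<'E'
from h import *
F=[]
for i in range(8):
    s=bot.get_state(); F.append(s["ft_force"]); bot.snapshot("top")
print(np.mean(F,0).round(2),s["ee_pos"].round(4))
E
```

```text
time_s: 16.95
ee_pos: [0.5822, -0.0348, 0.0496]
orientation: [3.141, -0.001, 2.996]
ft_force: [3.6, -0.4, 3.1]
gripper_width: 0.031
time_s: 17.28
ee_pos: [0.5822, -0.0348, 0.0495]
orientation: [3.142, -0.003, 2.996]
ft_force: [-0.1, -0.3, 5.8]
gripper_width: 0.0312
[ 0.   -0.18  6.53] [ 0.5822 -0.0348  0.0495]
```

It's seated: floor contact at nominal height (TCP z 0.0495), and a 1 mm +x command made no movement while Fx dropped to 0, so the nub is on the plate. I'll unload the floor slightly, then release with a modest opening and retreat straight up.

```bash
python3 -m jog '[[[-0.0004,0,0.0005,0,0,0],[-0.0004,0,0.0005,0,0,0]]]'
python3 -m jog '[[[0,0,0,0,0,0],[0,0,0,0,0,0],[0,0,0,0,0,0],[0,0,0,0,0,0],[0,0,0,0,0,0]]]' 0.5 100
python3 -m jog '[[[0,0,0.005,0,0,0],[0,0,0.015,0,0,0],[0,0,0.03,0,0,0],[0,0,0.06,0,0,0],[0.02,0,0.1,0,0,0],[0.04,0,0.13,0,0,0],[0.04,0,0.15,0,0,0],[0.04,0,0.15,0,0,0],[0.04,0,0.15,0,0,0]]]'
python3 - <<'E'
from h import *
im,c=snap("wrist","e"); sd=bot.snapshot("side"); tp=bot.snapshot("top")
o=np.zeros((600,800,3),np.uint8); o[:300,:400]=cv2.resize(im,(400,300)); o[:,400:]=cv2.resize(sd[170:290,255:345],(400,600)); o[300:,:400]=cv2.resize(im[40:220,140:380],(400,300)); cv2.imwrite("pics/a3.png",o)
E
```

```text
time_s: 17.85
ee_pos: [0.5822, -0.0347, 0.0496]
orientation: [3.141, -0.002, 2.996]
ft_force: [1.8, -0.9, 3.0]
gripper_width: 0.0311
time_s: 18.27
ee_pos: [0.5822, -0.0347, 0.0494]
orientation: [3.141, -0.002, 2.996]
ft_force: [0.8, 0.2, -0.0]
gripper_width: 0.0423
time_s: 19.02
ee_pos: [0.624, -0.035, 0.2022]
orientation: [3.141, 0.003, 2.996]
ft_force: [-0.7, -0.4, -0.5]
gripper_width: 0.0428
t 19.02 p [ 0.624  -0.035   0.2022] rpy [179.99   0.18 171.68] F [-0.67 -0.44 -0.55] w 0.0428
```

View pics/a3.png

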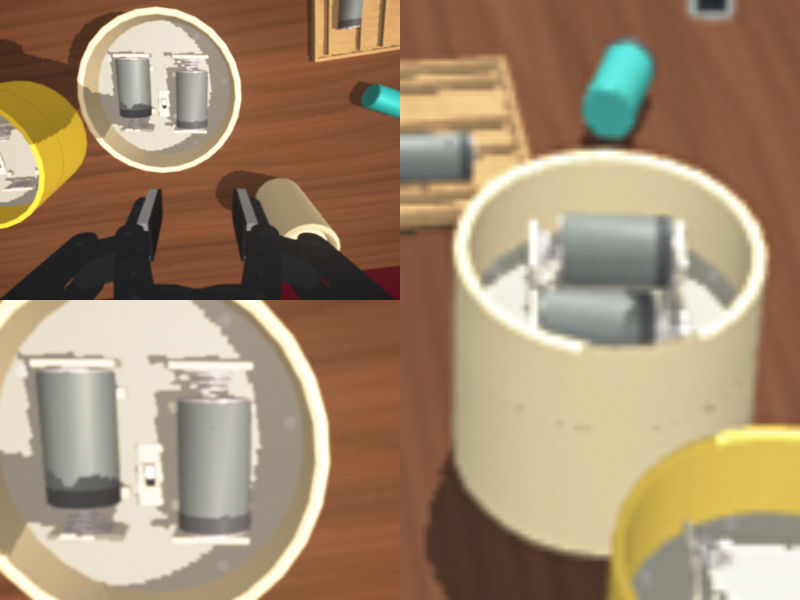

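The final view shows the cell level in the holder, parallel to the loaded one. Its flat end is on the compressed coil and its banded nub end is against the far plate, with the gripper clear. Handing in.

```bash
python3 -c "
from cell import bot
print(bot.get_state()['time_s']); print(bot.close_job())"
```

```text
19.1667
the job is handed in; nothing more can be done
None
```

The D cell is in the empty holder and the job was handed in at 19.2 s; no verdict is reported.

**What I did:** I took the cell from the carton and tilted it nub-up by 30°. I pushed its flat end back on the spring, reading at most about 5.7 N, so the spring never went solid. Then I lowered the nub in behind the contact plate, let go and moved straight up.

**Last checks:**
- **Seating:** the cell touched the floor at the expected height. A 1 mm push toward the plate moved nothing and the force along the holder dropped to zero, so the nub was on the plate.
- **Final pictures:** the cell lies level, flat end on the compressed spring and nub end at the plate. The loaded cell looks undisturbed and the gripper is clear. I did not check every other bystander separately.

**What failed or disagreed:**
- **Finger length:** the fingertips sit about 35–40 mm behind the reported TCP, not at it. My first close missed above the cell.
- **Regrip:** I also gripped too deep once and pressed on the carton ribs with about 21 N before gripping properly.
- **Grip width:** it read 31 mm on a 34 mm cell, probably pad give.
- **Polarity cue:** the loaded cell's dark band is at its spring end, while ours is at the nub end. I went by the plain flat face at our cell's other end and the nub seen in the side view.
- **Picture budget:** I viewed 16 pictures against a budget of 10.

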